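Tap a taper-shank press tool into its holder

TASK

Take the orange-handled tool from the white rack, put its tapered shank into the aluminium holder and tap or press it straight down until it lands solidly on the stop hidden inside (a firm push of about 20 N, never more than 30 N). Then lift tool and holder together by the orange handle alone, so that only the taper's friction carries the holder, and stand them upright inside the ring of the blue tray; leave the black-handled tool, the pin box and the jar alone.

Things in the scene. Friction and masses are not known exactly. Their poses are not given: they have to be found in the camera images.
- tool: press tool, about 120 g, 108 mm tall, round: tapered steel shank, flange, orange handle. Origin: centre of the shank's lower tip, z up. Shank 50 mm long: 13 mm across at the tip, 18.4 mm at 4 mm up, widening evenly to 22.5 mm at 50 mm; flange 36 mm across from 50 to 58 mm; handle 26 mm across from 58 to 108 mm. Starts in a rack hole, flange on the rack's top, tip 5 mm above the table.
- tool_top (a point): centre of the flat top of the orange handle, 108 mm above the tool's tip
- holder: loose aluminium cup with a dark band, 200 g, 56 mm across, 50 mm tall, standing in the grey nest. Origin: centre of its underside, z up. Its bore holds four springy brass leaves matching the taper, mouth 18.4 mm across. They first touch the shank when its tip is about 42 mm above the holder's underside; from there the friction grows to 5 to 14 N as the shank is pushed in onto the stop.
- holder_rim (a point): centre of the holder's mouth, level with its rim, 50 mm above its underside. The rubber stop inside differs in height every time and cannot be seen: the tip meets it 6 to 22 mm above the holder's underside (flange then 6 to 22 mm above this rim); beyond that the push rises by some 14 N per mm. The seated taper carries at least 4 N, the holder weighs 2 N: lift smoothly.
- nest: fixed grey plate 92 x 92 mm, 6 mm thick, with a dark steel ring (inner diameter 59 mm, rising 10 mm above the plate) in which the holder starts. Origin at the centre of the plate's underside, on the table.
- tray: fixed blue plate 100 x 100 mm, 6 mm thick, with a blue ring (inner diameter 69 mm, rising 8 mm above the plate), empty: the holder must finally stand on the plate inside this ring. Origin at the centre of the plate's underside, on the table.
- rack: fixed white block 56 x 140 x 55 mm (x, y, z) with two holes of 26 mm through it, 80 mm apart along its y axis (at y = -40 and +40 mm), one for each tool. Origin at the centre of its underside, on the table.
- spare: tool of the same size and weight with a black handle and a straight 20 mm shank, in the other hole of the rack; leave it there, its top 113 mm above the table. Origin at the centre of its lower tip.
- pinbox: open black box of steel pins, 75 x 95 x 35 mm; leave it. Origin at the centre of its underside.
- jar: small clear jar with a blue cap, 48 mm across, 70 mm tall; leave it. Origin at the centre of its underside.

How it is judged:
On the way, in this order (a step that is already met when the one before it is completed fails the run):
1. the tool's shank is in the holder's bore, its tip less than 40 mm above the holder's underside (z of tool in the frame of holder below 0.04 m and horizontal distance between tool and holder below 0.006 m), for 0.1 s.
2. pressed in so that the holder bears on its nest with over 19 N (a push of about 16 N), the shank's tip no more than 24 mm above the holder's underside, the holder still in its nest (z of tool in the frame of holder below 0.024 m and contact force between holder and nest above 19 N and horizontal distance between holder and nest below 0.008 m), for 0.05 s.
3. the holder hangs on the tool, more than 35 mm above the table, not touched by the robot (height (world z) of holder above 0.035 m and contact force between holder and the arm below 0.3 N and z of tool in the frame of holder below 0.025 m), for 0.3 s.
At the end, for the whole second after the job is handed in: The holder stands on the blue tray inside its ring (centres within 9 mm, underside under 9 mm above the tray's underside, upright within 0.06 rad), the tool seated in it (tip at most 25 mm above the holder's underside, axes within 0.06 rad), both released and at rest (horizontal distance between holder and tray below 0.009 m and z of holder in the frame of tray below 0.009 m and angle between holder's own z axis and vertical below 0.06 rad and z of tool in the frame of holder below 0.025 m and angle between the z axis of tool and the z axis of holder, either way round below 0.06 rad and linear speed of each of holder, tool below 0.02 m/s); the robot touches nothing.
It fails at once if the tool is pushed in too hard: the holder bears on its nest with over 35 N (a push of about 32 N) (contact force between holder and nest above 35 N).
It fails at once if the robot or its fingers push on the holder itself (more than 3 N) (contact force between holder and the arm above 3 N or contact force between holder and the fingers above 3 N).
It fails at once if the black-handled tool is moved more than 15 mm (distance of spare from where it was at the start of the episode above 0.015 m).
It fails at once if the pin box is moved more than 20 mm (distance of pinbox from where it was at the start of the episode above 0.02 m).
It fails at once if the jar is moved more than 20 mm (distance of jar from where it was at the start of the episode above 0.02 m).
It also fails if it takes over 67 s, if anything falls off the work surface, if the arm or the gripper's body presses on something with over 40 N, if the wrist force passes 120 N, or if a joint passes its speed limit or range.

ROBOT

A 6-joint arm with a two-finger parallel gripper is mounted at the origin on the work surface. World frame = base frame: x ahead of the robot, y to its left, z up, the work surface at z = 0. Lengths are in m, angles in rad, forces in N, time in s.
With the tool pointing down it reaches from about 0.25 to 0.8 m from the base axis. Payload 8.5 kg.
Tool frame: the origin (TCP) lies at the centre of the arm's flange, where the gripper is bolted on; the fingertips stand 173 mm ahead of it and the grasp point (between the pads) lies bot.grasp_offset ahead of it (bot.grasp_offset is the distance from the TCP to the grasp point, in m); z points along the fingers, y is the line along which they close (so a half turn about z gives the same grasp; the last joint's range is limited). The gripper opens to 85 mm and grips with 20 to 120 N. Pads are 22 mm wide; open, the fingers measure 114 mm over their backs; the gripper's body (76 mm by 85 mm) begins 54 mm behind the grasp point. The pads swing forward as they close: fully open they stand 13 mm farther back than shut.
Start: joints at [1.235, 0.238, -0.013, 1.319, 0, 1.571], TCP at [0.173, 0.496, 0.405] pointing down, gripper open.
Joint ranges: [-2.66, 2.66], [-1.03, 1.9], [-1.14, 1.46], [-1.82, 2.27], [-1.45, 1.34], [-3.14, 3.14]. Speed limits (rad/s): [2.22, 2.22, 2.79, 3.14, 3.14, 3.14].

INTERFACE

Orientations are given as [roll, pitch, yaw] about the fixed x, y, z axes, in that order (R = Rz(yaw) Ry(pitch) Rx(roll)).
In Python, from plant import sense, optics, bot gives the robot as it stands.
- The arm moves only by the tool jog_arm, never from a script. Its argument "targets" is a list of rows, each a list of 3 entries, a list of its own where there are three numbers: the shift along the world's x, y, z in m, then the turn, a rotation vector about the world's x, y, z in degrees, then the closure, from -1 (fully open) to 1 (shut). A call has 1 to 20 rows; each row shifts and turns the commanded pose from where the row before left it; what a row does not reach is not made up. A row lasts 1/8 s, in which the tool goes at most 62.5 mm and 10.7 degrees, less where a joint would pass 70% of its speed; a pose out of reach is approached as far as the arm can. A call with a gripper value outside its range is refused whole. The fingers move at their own pace and stop on an object; "force" is the grip in N (left out, the last holds). Time passes only in rows, so rows that do not move let the fingers close. It gives the time, the measured TCP pose, the force, the opening and the grip force at its end, in the units of the state.
- sense(): the state, without advancing time (a new reading comes with each control period).
- optics.camera(name): name is "scene" or "top" or "wrist"; returns the picture (420x560x3 uint8, red, green, blue); there is no depth.
- optics.camera_info(name): a dict with "fx", "fy", "cx", "cy" (pixels), "D" ([k1, k2, p1, p2, k3] as OpenCV has them; the pictures are not rectified), "extrinsics" (4x4, takes a point from camera to world coordinates); the wrist camera has in their place "mount" (4x4, takes a point from camera to tool coordinates, whose origin is the TCP and whose axes are the flange's). Camera axes: x right, y down, z forward; pixel columns grow to the right and rows downward; lengths in m; the calibration is good to about 2 mm. A picture is of the moment at which its call begins: read the wrist's pose just before it. camera_info takes no time and is no camera call.
- bot.sign_off(): hands the job in; it is judged then, once.
The state is a dict: "t": time; "q": joint angles; "qd": joint speeds; "joint_efforts": joint torques, N m; "tcp_pos": TCP position; "eef_rot": TCP orientation; "contact_force": force on the tool from outside, world axes, zero at the start; "wrist_torque": the same for the moment, N m; "grip_width": finger opening in m; "grasp_force": force on a finger pad.
Only numpy, scipy, OpenCV 4.12 (cv2) and the standard library are available. Lean on these libraries where they do the work, as an engineer would, in place of code of your own. Each camera call takes 0.05 s, during which the arm holds its last target. There are 200 camera calls.

## Working session

There is one attempt and no reset: what is moved stays moved. The work goes in short steps, Python scripts to look and compute and a tool call to move; the robot and the scene stay as the last step left them, time stands still between calls to the robot, and variables do not carry over. Pictures are saved under pics/ and viewed, at most 10 in all, crops included, and the job is handed in when it is done.

Besides the shell and the picture viewer there is one more tool, called after ">>>" as name(argument=value, ...) on one line, values as JSON. jog_arm: Moves the arm, as the interface text tells. Its arguments: {"type":"object","properties":{"targets":{"type":"array"},"force":{"type":"number"}},"required":["targets"]}

```bash
ls; mkdir -p pics; python3 - <<'E'
from plant import sense, optics, bot
import cv2
s=sense();print(s, bot.grasp_offset)
for n in("top","scene","wrist"):
    i=optics.camera_info(n);print(n,i)
for n in("top","scene"):
    cv2.imwrite(f"pics/{n}0.png",optics.camera(n)[:,:,::-1])
E
```

```text
pics
{'t': 0.0, 'q': array([ 1.23498968e+00,  2.38786003e-01, -1.42357260e-02,  1.31918970e+00,
        3.66123142e-05,  1.57079000e+00]), 'qd': array([ 1.07059869e-03, -6.95903411e-04, -1.55073942e-04, -1.69639436e-04,
        8.97303330e-04, -9.55569178e-05]), 'joint_efforts': array([-1.36061240e-03, -5.38776219e+01,  3.46436441e+01,  1.83022558e-02,
       -2.46924728e-04, -7.51613811e-06]), 'tcp_pos': array([0.17294764, 0.49553021, 0.40408192]), 'eef_rot': array([-3.14017755e+00, -3.66212331e-05,  2.80579228e+00]), 'contact_force': array([-0.19612475, -0.70908106, -0.08320036]), 'wrist_torque': array([ 0.00380764, -0.00975618,  0.00774905]), 'grasp_force': 0.0, 'grip_width': 0.08562047145087365} 0.1547
top {'fx': 433.7940310679111, 'fy': 433.7940310679111, 'cx': 277.58832178957783, 'cy': 207.53028065678143, 'D': array([-0.13461912,  0.        ,  0.        ,  0.        ,  0.        ]), 'extrinsics': array([[ 0.13645697, -0.96020632,  0.24368692,  0.41118218],
       [-0.99064371, -0.13173488,  0.03565057, -0.02278643],
       [-0.00212984, -0.24627169, -0.96919849,  1.02281156],
 
[... 344 characters left out ...]
5457424, -0.07051511,  0.07277903],
       [-0.01907262, -0.64212517, -0.76636251,  0.99341236],
       [ 0.        ,  0.        ,  0.        ,  1.        ]])}
wrist {'fx': 340.11841468852646, 'fy': 340.11841468852646, 'cx': 280.54045178348923, 'cy': 208.75728752778772, 'D': array([-0.07749139,  0.        ,  0.        ,  0.        ,  0.        ]), 'mount': array([[ 1.41004366e-04, -9.61924515e-01, -2.73315217e-01,
         6.77296213e-02],
       [ 9.99999989e-01,  1.21087032e-04,  8.97417303e-05,
        -4.97206333e-05],
       [-5.32298419e-05, -2.73315227e-01,  9.61924521e-01,
         3.14340336e-02],
       [ 0.00000000e+00,  0.00000000e+00,  0.00000000e+00,
         1.00000000e+00]])}
```

View pics/top0.png

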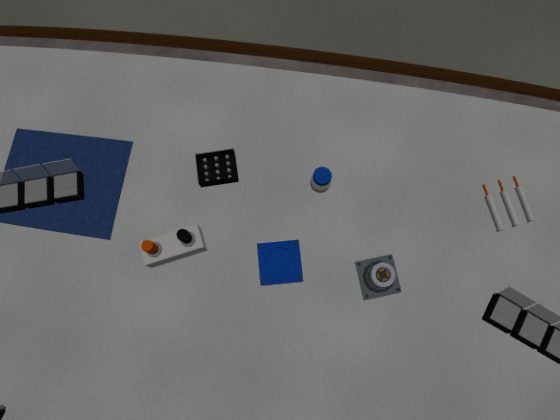

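View pics/scene0.png

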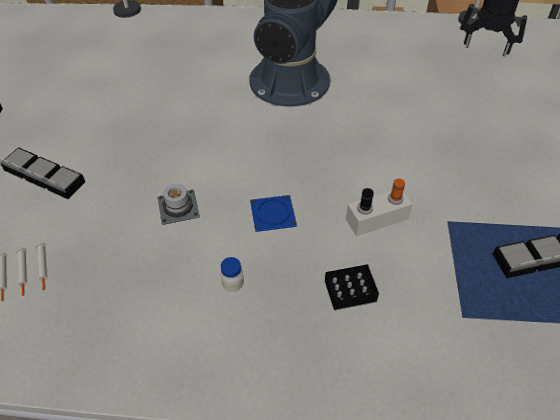

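Top view: orange handle at about (149,246), black one at (184,236), tray centre (280,262), nest and holder at about (380,276). The scene view shows the same layout, with nothing obstructing. I'll compute positions from enlarged crops.

```bash
cat > h.py <<'E'
import numpy as np, cv2
from scipy.spatial.transform import Rotation as R
from plant import sense, optics, bot
def pose(s):
    T=np.eye(4);T[:3,:3]=R.from_euler('xyz',s['eef_rot']).as_matrix();T[:3,3]=s['tcp_pos'];return T
def cam(n,s=None):
    i=optics.camera_info(n);K=np.array([[i['fx'],0,i['cx']],[0,i['fy'],i['cy']],[0,0,1]])
    E=i['extrinsics'] if n!='wrist' else pose(s)@i['mount']
    return K,i['D'],E
def p2w(n,uv,z,s=None):
    K,D,E=cam(n,s)
    p=cv2.undistortPoints(np.array(uv,float).reshape(-1,1,2),K,D).reshape(-1,2)
    d=np.c_[p,np.ones(len(p))]@E[:3,:3].T; o=E[:3,3]
    return o+d*((z-o[2])/d[:,2])[:,None]
def w2p(n,X,s=None):
    K,D,E=cam(n,s);W=np.linalg.inv(E)
    return cv2.projectPoints(np.array(X,float).reshape(-1,1,3),cv2.Rodrigues(W[:3,:3])[0],W[:3,3],K,D)[0].reshape(-1,2)
E
python3 - <<'E'
import cv2,numpy as np
from h import *
t=cv2.imread("pics/top0.png");s=cv2.imread("pics/scene0.png")
def c(im,u,v): return cv2.resize(im[v:v+60,u:u+80],None,fx=5,fy=5,interpolation=cv2.INTER_CUBIC)
# crops: top rack(130,215) top nest(340,247); scene rack (335,170) scene nest(140,170)
cv2.imwrite("pics/m1.png",np.vstack([np.hstack([c(t,130,215),c(t,340,247)]),np.hstack([c(s,340,175),c(s,140,172)])]))
print(p2w("top",[[148,246],[183,235.5]],.113))
print("nest",p2w("top",[[355,262],[392,254],[401,292],[365,300]],.006).round(4))
print("tray",p2w("top",[[257,242],[299,240],[302,283],[261,285]],.006).round(4))
E
```

```text
[[0.51776313 0.27455593 0.113     ]
 [0.55103674 0.20324383 0.113     ]]
nest [[ 0.5604 -0.1843  0.006 ]
 [ 0.5908 -0.2706  0.006 ]
 [ 0.5041 -0.2993  0.006 ]
 [ 0.4752 -0.2164  0.006 ]]
tray [[ 0.5766  0.0515  0.006 ]
 [ 0.5949 -0.0466  0.006 ]
 [ 0.4951 -0.0664  0.006 ]
 [ 0.4776  0.0275  0.006 ]]
```

View pics/m1.png

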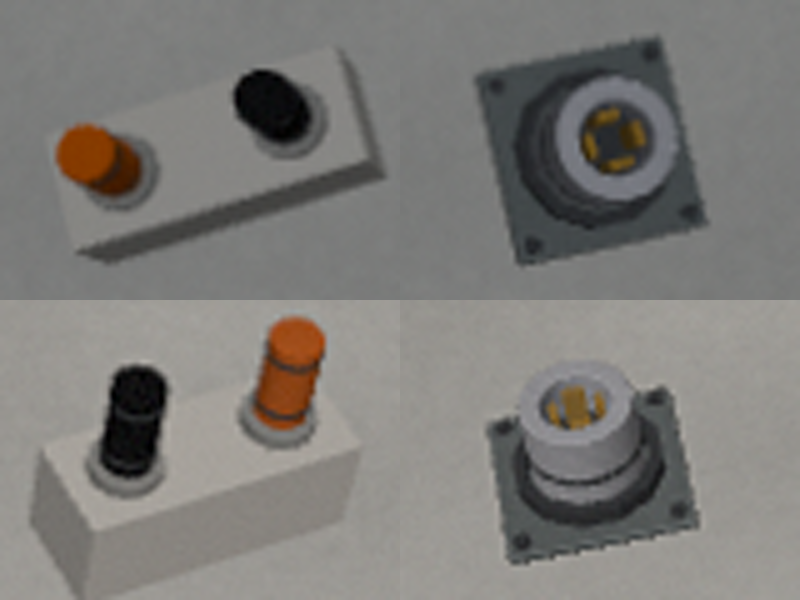

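```bash
python3 - <<'E'
from h import *
print("tool",p2w("top",[[147,245.2]],.113),p2w("scene",[[399,182.2]],.113))
print("spare",p2w("top",[[182.2,233.2]],.113),p2w("scene",[[340+138/5-.4,175+82/5-.4]],.113))
print("rim",p2w("top",[[382.6,274]],.056),p2w("scene",[[174.8,192.2]],.056))
print("tray scene",p2w("scene",[[250,199],[291,196],[297,228],[256,231]],.006).round(4))
E
```

```text
tool [[0.51915136 0.2770885  0.113     ]] [[0.51792045 0.27931555 0.113     ]]
spare [[0.55573165 0.2059041  0.113     ]] [[0.55008126 0.20688495 0.113     ]]
rim [[ 0.53423841 -0.24084203  0.056     ]] [[ 0.53265711 -0.23957529  0.056     ]]
tray scene [[ 0.4975 -0.0653  0.006 ]
 [ 0.4805  0.0349  0.006 ]
 [ 0.5807  0.0549  0.006 ]
 [ 0.5966 -0.0404  0.006 ]]
```

>>> jog_arm(targets=[[[0.0345, -0.0218, 0], [0, 0, -4.6], -1], [[0.0345, -0.0218, 0], [0, 0, -4.6], -1], [[0.0345, -0.0218, 0], [0, 0, -4.6], -1], [[0.0345, -0.0218, 0], [0, 0, -4.6], -1], [[0.0345, -0.0218, 0], [0, 0, -4.6], -1], [[0.0345, -0.0218, 0], [0, 0, -4.6], -1], [[0.0345, -0.0218, 0], [0, 0, -4.6], -1], [[0.0345, -0.0218, 0], [0, 0, -4.6], -1], [[0.0345, -0.0218, 0], [0, 0, -4.6], -1], [[0.0345, -0.0218, 0], [0, 0, -4.6], -1], [[0, 0, -0.02], [0, 0, 0], -1], [[0, 0, -0.02], [0, 0, 0], -1], [[0, 0, -0.02], [0, 0, 0], -1], [[0, 0, -0.02], [0, 0, 0], -1], [[0, 0, 0], [0, 0, 0], -1], [[0, 0, 0], [0, 0, 0], -1]], force=100)

```text
t: 2.1
tcp_pos: [0.5181, 0.2777, 0.3252]
eef_rot: [3.141, -0.0, 2.003]
contact_force: [0.1, 0.8, -0.2]
grip_width: 0.0856
grasp_force: 0.0
```

```bash
python3 - <<'E'
from h import *
s=sense();print(s['t'],s['tcp_pos'],s['eef_rot'],s['contact_force'])
im=optics.camera("wrist")
cv2.imwrite("pics/w1.png",im[:,:,::-1])
g=s['tcp_pos'].copy()
print(w2p("wrist",[[.5185,.278,.113],[g[0],g[1],.113]],s))
E
```

```text
2.1 [0.51814694 0.27773678 0.32523343] [ 3.14133671e+00 -2.11795649e-05  2.00292919e+00] [ 0.12251626  0.7825648  -0.15939045]
[[279.2076243  237.17012078]
 [278.44719271 237.32094071]]
```

View pics/w1.png

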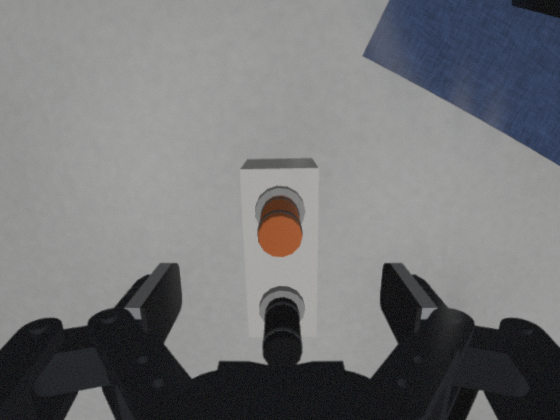

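The orange top is at (280,235), against a predicted (279,237), so it agrees within about 1.5 mm. The fingers straddle it and the spare is clear. Descending and gripping.

>>> jog_arm(targets=[[[0, 0.001, -0.02], [0, 0, 0], -1], [[0, 0, -0.02], [0, 0, 0], -1], [[0, 0, -0.02], [0, 0, 0], -1], [[0, 0, -0.0195], [0, 0, 0], -1], [[0, 0, 0], [0, 0, 0], -1], [[0, 0, 0], [0, 0, 0], 1], [[0, 0, 0], [0, 0, 0], 1], [[0, 0, 0], [0, 0, 0], 1], [[0, 0, 0], [0, 0, 0], 1], [[0, 0, 0], [0, 0, 0], 1], [[0, 0, 0], [0, 0, 0], 1], [[0, 0, 0], [0, 0, 0], 1], [[0, 0, 0], [0, 0, 0], 1]], force=100)

```text
t: 3.78
tcp_pos: [0.5181, 0.2787, 0.246]
eef_rot: [3.141, -0.0, 2.003]
contact_force: [-1.5, -2.2, 5.3]
grip_width: 0.0243
grasp_force: 97.7
```

>>> jog_arm(targets=[[[0, 0, 0.01], [0, 0, 0], 1], [[0, 0, 0.02], [0, 0, 0], 1], [[0, 0, 0.025], [0, 0, 0], 1], [[0, 0, 0.025], [0, 0, 0], 1], [[0, 0, 0.02], [0, 0, 0], 1], [[0, -0.01, 0.015], [0, 0, 0], 1], [[0, 0, 0], [0, 0, 0], 1]])

```text
t: 4.65
tcp_pos: [0.5182, 0.268, 0.3613]
eef_rot: [3.14, 0.0, 2.002]
contact_force: [0.3, -0.8, -2.2]
grip_width: 0.024
grasp_force: 98.1
```

>>> jog_arm(targets=[[[0.001, -0.0287, 0], [0, 0, 0], 1], [[0.001, -0.032, 0], [0, 0, 0], 1], [[0.001, -0.032, 0], [0, 0, 0], 1], [[0.001, -0.032, 0], [0, 0, 0], 1], [[0.001, -0.032, 0], [0, 0, 0], 1], [[0.001, -0.032, 0], [0, 0, 0], 1], [[0.001, -0.032, 0], [0, 0, 0], 1], [[0.001, -0.032, 0], [0, 0, 0], 1], [[0.001, -0.032, 0], [0, 0, 0], 1], [[0.001, -0.032, 0], [0, 0, 0], 1], [[0.001, -0.032, 0], [0, 0, 0], 1], [[0.001, -0.032, 0], [0, 0, 0], 1], [[0.001, -0.032, 0], [0, 0, 0], 1], [[0.001, -0.032, 0], [0, 0, 0], 1], [[0.001, -0.032, 0], [0, 0, 0], 1], [[0, -0.032, 0], [0, 0, 0], 1], [[0, 0, -0.02], [0, 0, 0], 1], [[0, 0, -0.02], [0, 0, 0], 1], [[0, 0, 0], [0, 0, 0], 1], [[0, 0, 0], [0, 0, 0], 1]])

```text
t: 7.15
tcp_pos: [0.533, -0.2401, 0.3204]
eef_rot: [-3.141, -0.0, 2.003]
contact_force: [0.3, -0.3, -1.2]
grip_width: 0.0239
grasp_force: 98.1
```

```bash
python3 - <<'E'
from h import *
s=sense();print(s['t'],s['tcp_pos'],s['eef_rot'],s['contact_force'],s['grip_width'],s['q'])
w=optics.camera("wrist");sc=optics.camera("scene");s2=sense()
tc=s['tcp_pos']; 
tip=[tc[0],tc[1],tc[2]-.241]
rim=[.5335,-.240,.056]
print("wrist tip,rim",w2p("wrist",[tip,rim],s)); print("scene tip, rim",w2p("scene",[tip,rim]))
u,v=w2p("wrist",[tip],s)[0].astype(int);u0,v0=max(0,u-70),min(max(0,v-75),270)
a,b=w2p("scene",[tip])[0].astype(int);a0,b0=a-70,b-75
print(u0,v0,a0,b0)
c=lambda im,x,y:cv2.resize(im[y:y+150,x:x+100],None,fx=4,fy=4,interpolation=cv2.INTER_CUBIC)
u0+=20;a0+=20
for im in (w,):pass
m=np.hstack([c(w,u0,v0),c(sc,a0,b0)]);cv2.imwrite("pics/m2.png",m[:,:,::-1]);print(u0,v0,a0,b0,m.shape)
E
```

```text
7.15 [ 0.53303822 -0.24005633  0.32041828] [-3.14143596e+00 -8.57295039e-05  2.00294114e+00] [ 0.32645892 -0.31705496 -1.19329357] 0.023858333800803253 [-4.23134798e-01  3.77794340e-01 -3.09078187e-02  1.16226167e+00
 -6.20290475e-05  7.15516712e-01]
wrist tip,rim [[278.86122754 221.62356441]
 [279.64988481 211.65528286]]
scene tip, rim [[173.06993467 185.57269116]
 [174.55523895 192.45191616]]
208 146 103 110
228 146 123 110 (600, 800, 3)
```

View pics/m2.png

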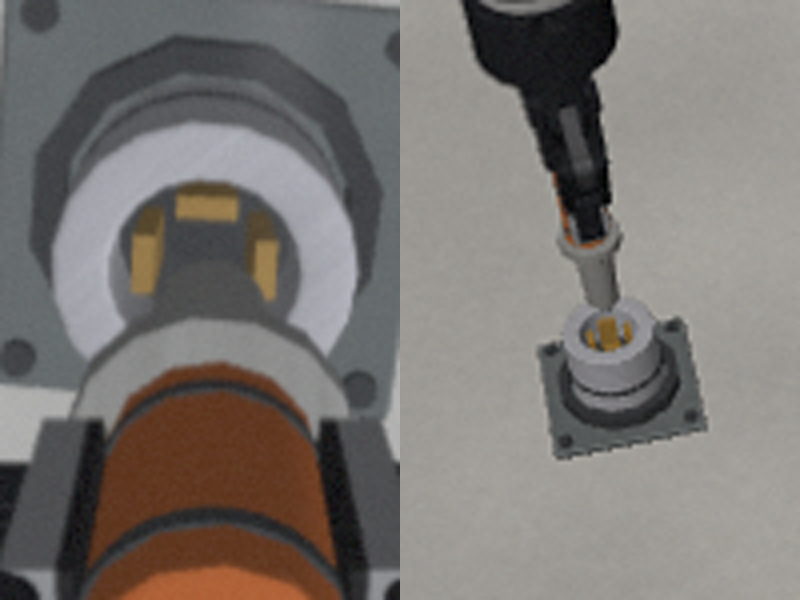

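The wrist view shows the tool axis at column 280.6 px and the holder mouth centred at about (278.9,213.4), roughly 1 mm of lateral offset. The scene view has the tip at (172.6,186.6) and the rim at (175.4,192.6). I'll turn these into a relative shift.

```bash
python3 - <<'E'
import re
t=open('h.py').read();i=t.index('def w2p');open('h.py','w').write(t[:i]+'''def w2p(n,X,s=None):
    K,D,E=cam(n,s);P=(np.array(X,float).reshape(-1,3)-E[:3,3])@E[:3,:3]
    return cv2.projectPoints(P.reshape(-1,1,3),np.zeros(3),np.zeros(3),K,D)[0].reshape(-1,2)
''')
from h import *
s=sense();T=pose(s);tc=s['tcp_pos'];zt=tc[2]-.241
print(tc,T[:3,0]);tip=[tc[0],tc[1],zt];print("pred tip",w2p("wrist",[tip],s),w2p("scene",[tip]),w2p("wrist",[tip+T[:3,0]*.0092+[0,0,.004]],s))
print("rim w",p2w("wrist",[[278.9,213.4]],.056,s),"tip w",p2w("wrist",[[280.6,210.3]],zt+.004,s)-T[:3,0]*.0092)
print("rim s",p2w("scene",[[175.4,192.6]],.056),"tip s",p2w("scene",[[172.6,186.6]],zt))
E
```

```text
[ 0.53322064 -0.24002162  0.32091882] [-4.18981965e-01  9.07994181e-01 -8.24806257e-04]
pred tip [[278.57560078 221.30109559]] [[173.03639473 185.48404377]] [[278.52146522 209.34292012]]
rim w [[ 0.53408543 -0.24164193  0.056     ]] tip w [[ 0.5346687  -0.24004088  0.08392641]]
rim s [[ 0.53383271 -0.23788186  0.056     ]] tip s [[ 0.53682842 -0.24032989  0.07991882]]
```

```bash
python3 - <<'E'
from h import *
s=[sense() for _ in range(3)];print([x['eef_rot'].tolist() for x in s])
s=s[0];T=pose(s);tc=s['tcp_pos'];tx=T[:3,0];ty=T[:3,1]
c=lambda p:((p-[228,146])+.4)*4
r=np.array([.5341,-.2416,.056])
for R_ in (.028,.0178):print("rim r",R_,c(w2p("wrist",[r+R_*tx,r-R_*ty,r+R_*ty],s)).round(0).tolist())
tip=np.r_[tc[:2],tc[2]-.241]
up=np.array([0,0,1])
print("flange top edge",c(w2p("wrist",[tip+.018*tx+.05*up,tip+.018*tx+.058*up,tip+.0092*tx+.004*up],s)).round(0).tolist())
E
```

```text
[[3.140983183733776, 0.00082480635087534, 2.003120322517727], [3.140983183733776, 0.00082480635087534, 2.003120322517727], [3.140983183733776, 0.00082480635087534, 2.003120322517727]]
rim r 0.028 [[205.0, 116.0], [49.0, 271.0], [362.0, 271.0]]
rim r 0.0178 [[205.0, 174.0], [106.0, 271.0], [305.0, 271.0]]
flange top edge [[202.0, 289.0], [201.0, 310.0], [204.0, 255.0]]
```

```bash
python3 - <<'E'
from h import *
s=sense();im=optics.camera("wrist");cv2.imwrite("pics/w2.png",im[:,:,::-1])
tc=s['tcp_pos'];k=6;u0,v0=230,165
c=cv2.resize(im[v0:v0+95,u0:u0+100,::-1],None,fx=k,fy=k,interpolation=cv2.INTER_CUBIC)
a=np.linspace(0,2*np.pi,80);C=np.c_[np.cos(a),np.sin(a),0*a]
def d(o,r,col):
    p=((w2p("wrist",o+C*r,s)-[u0,v0]+.5)*k).astype(np.int32);cv2.polylines(c,[p],True,col,1,cv2.LINE_AA)
r=np.array([.5341,-.2416,.056]);d(r,.028,(0,0,255));d(r,.0178,(0,0,255))
t=np.r_[tc[:2],tc[2]-.241];z=np.array([0,0,1])
for h,R_ in((0,.0065),(.004,.0092),(.05,.018),(.058,.018)):d(t+h*z,R_,(0,255,0))
cv2.imwrite("pics/m3.png",c)
E
```

```text
(no output)
```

View pics/m3.png

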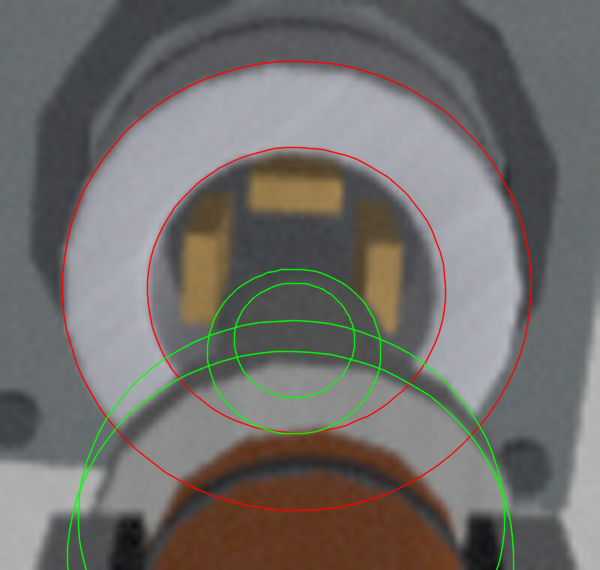

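The flange outline sits about 1 mm right of and 1 mm below its prediction, and the rim circle matches. Shifting (-0.6,-1.5) mm centres the tool, so I'm descending to the mouth.

>>> jog_arm(targets=[[[-0.0006, -0.0015, 0], [0, 0, 0], 1], [[0, 0, -0.006], [0, 0, 0], 1], [[0, 0, -0.006], [0, 0, 0], 1], [[0, 0, -0.006], [0, 0, 0], 1], [[0, 0, -0.006], [0, 0, 0], 1], [[0, 0, -0.004], [0, 0, 0], 1], [[0, 0, -0.003], [0, 0, 0], 1], [[0, 0, 0], [0, 0, 0], 1], [[0, 0, 0], [0, 0, 0], 1]])

```text
t: 8.43
tcp_pos: [0.5324, -0.2416, 0.2893]
eef_rot: [3.142, 0.0, 2.003]
contact_force: [1.3, -0.5, -0.7]
grip_width: 0.0241
grasp_force: 98.1
```

>>> jog_arm(targets=[[[0, 0, -0.002], [0, 0, 0], 1], [[0, 0, -0.002], [0, 0, 0], 1], [[0, 0, -0.002], [0, 0, 0], 1], [[0, 0, 0], [0, 0, 0], 1], [[0, 0, 0], [0, 0, 0], 1]])

```text
t: 9.05
tcp_pos: [0.5324, -0.2416, 0.283]
eef_rot: [-3.141, -0.0, 2.003]
contact_force: [-0.3, 0.1, -1.3]
grip_width: 0.024
grasp_force: 98.1
```

>>> jog_arm(targets=[[[0, 0, -0.002], [0, 0, 0], 1], [[0, 0, -0.002], [0, 0, 0], 1], [[0, 0, -0.002], [0, 0, 0], 1], [[0, 0, -0.002], [0, 0, 0], 1], [[0, 0, -0.002], [0, 0, 0], 1], [[0, 0, -0.001], [0, 0, 0], 1], [[0, 0, -0.001], [0, 0, 0], 1], [[0, 0, 0], [0, 0, 0], 1]])

```text
t: 10.05
tcp_pos: [0.5324, -0.2416, 0.2712]
eef_rot: [3.142, 0.0, 2.003]
contact_force: [-0.4, -0.4, 2.0]
grip_width: 0.024
grasp_force: 98.1
```

>>> jog_arm(targets=[[[0, 0, -0.001], [0, 0, 0], 1], [[0, 0, 0], [0, 0, 0], 1]])

```text
t: 10.3
tcp_pos: [0.5324, -0.2416, 0.2702]
eef_rot: [-3.142, 0.0, 2.003]
contact_force: [0.2, -0.6, 3.2]
grip_width: 0.0239
grasp_force: 98.0
```

>>> jog_arm(targets=[[[0, 0, -0.001], [0, 0, 0], 1], [[0, 0, 0], [0, 0, 0], 1]])

```text
t: 10.55
tcp_pos: [0.5324, -0.2416, 0.2691]
eef_rot: [-3.142, -0.0, 2.003]
contact_force: [0.8, -1.5, 2.3]
grip_width: 0.0244
grasp_force: 98.0
```

>>> jog_arm(targets=[[[0, 0, -0.0012], [0, 0, 0], 1], [[0, 0, 0], [0, 0, 0], 1]])

```text
t: 10.8
tcp_pos: [0.5324, -0.2416, 0.2679]
eef_rot: [-3.141, -0.0, 2.003]
contact_force: [1.2, -0.4, 3.2]
grip_width: 0.0243
grasp_force: 98.0
```

>>> jog_arm(targets=[[[0, 0, -0.0012], [0, 0, 0], 1], [[0, 0, 0], [0, 0, 0], 1]])

```text
t: 11.05
tcp_pos: [0.5324, -0.2415, 0.2667]
eef_rot: [-3.142, 0.0, 2.003]
contact_force: [0.5, -1.1, 3.2]
grip_width: 0.0242
grasp_force: 98.0
```

>>> jog_arm(targets=[[[0, 0, -0.0012], [0, 0, 0], 1], [[0, 0, 0], [0, 0, 0], 1]])

```text
t: 11.3
tcp_pos: [0.5324, -0.2415, 0.2656]
eef_rot: [-3.142, 0.0, 2.003]
contact_force: [0.7, -1.2, 3.5]
grip_width: 0.0242
grasp_force: 98.0
```

>>> jog_arm(targets=[[[0, 0, -0.0012], [0, 0, 0], 1], [[0, 0, 0], [0, 0, 0], 1]])

```text
t: 11.55
tcp_pos: [0.5324, -0.2416, 0.2644]
eef_rot: [-3.142, 0.0, 2.003]
contact_force: [0.2, -1.0, 5.0]
grip_width: 0.024
grasp_force: 98.0
```

>>> jog_arm(targets=[[[0, 0, -0.001], [0, 0, 0], 1], [[0, 0, 0], [0, 0, 0], 1]])

```text
t: 11.8
tcp_pos: [0.5324, -0.2416, 0.2634]
eef_rot: [3.142, 0.0, 2.003]
contact_force: [0.5, -0.6, 4.9]
grip_width: 0.024
grasp_force: 98.0
```

>>> jog_arm(targets=[[[0, 0, -0.001], [0, 0, 0], 1], [[0, 0, 0], [0, 0, 0], 1]])

```text
t: 12.05
tcp_pos: [0.5324, -0.2416, 0.2625]
eef_rot: [3.142, 0.0, 2.003]
contact_force: [-0.1, -0.5, 5.3]
grip_width: 0.024
grasp_force: 98.0
```

>>> jog_arm(targets=[[[0, 0, -0.001], [0, 0, 0], 1], [[0, 0, 0], [0, 0, 0], 1]])

```text
t: 12.3
tcp_pos: [0.5324, -0.2416, 0.2615]
eef_rot: [3.142, 0.0, 2.003]
contact_force: [0.4, -0.7, 5.7]
grip_width: 0.0238
grasp_force: 98.0
```

>>> jog_arm(targets=[[[0, 0, -0.001], [0, 0, 0], 1], [[0, 0, 0], [0, 0, 0], 1]])

```text
t: 12.55
tcp_pos: [0.5324, -0.2416, 0.2607]
eef_rot: [3.141, 0.0, 2.003]
contact_force: [-0.8, -0.1, 6.9]
grip_width: 0.024
grasp_force: 98.1
```

>>> jog_arm(targets=[[[0, 0, -0.001], [0, 0, 0], 1], [[0, 0, 0], [0, 0, 0], 1]])

```text
t: 12.8
tcp_pos: [0.5324, -0.2416, 0.2603]
eef_rot: [3.141, 0.001, 2.003]
contact_force: [-1.4, -0.4, 12.5]
grip_width: 0.024
grasp_force: 99.1
```

>>> jog_arm(targets=[[[0, 0, -0.0006], [0, 0, 0], 1], [[0, 0, 0], [0, 0, 0], 1]])

```text
t: 13.05
tcp_pos: [0.5324, -0.2416, 0.2601]
eef_rot: [3.141, 0.001, 2.003]
contact_force: [-2.0, 0.4, 17.0]
grip_width: 0.0246
grasp_force: 99.3
```

>>> jog_arm(targets=[[[0, 0, -0.0005], [0, 0, 0], 1], [[0, 0, 0], [0, 0, 0], 1], [[0, 0, 0], [0, 0, 0], 1]])

```text
t: 13.42
tcp_pos: [0.5324, -0.2417, 0.26]
eef_rot: [3.141, 0.002, 2.003]
contact_force: [-3.9, 0.6, 19.5]
grip_width: 0.024
grasp_force: 99.7
```

>>> jog_arm(targets=[[[0, 0, 0.001], [0, 0, 0], 1], [[0, 0, 0.001], [0, 0, 0], 1], [[0, 0, 0.001], [0, 0, 0], 1], [[0, 0, 0.0015], [0, 0, 0], 1], [[0, 0, 0.002], [0, 0, 0], 1], [[0, 0, 0.0025], [0, 0, 0], 1], [[0, 0, 0.003], [0, 0, 0], 1], [[0, 0, 0.003], [0, 0, 0], 1], [[0, 0, 0.003], [0, 0, 0], 1], [[0, 0, 0.003], [0, 0, 0], 1], [[0, 0, 0.003], [0, 0, 0], 1], [[0, 0, 0.003], [0, 0, 0], 1], [[0, 0, 0.003], [0, 0, 0], 1], [[0, 0, 0.003], [0, 0, 0], 1], [[0, 0, 0.003], [0, 0, 0], 1], [[0, 0, 0.003], [0, 0, 0], 1], [[0, 0, 0.002], [0, 0, 0], 1], [[0, 0, 0.001], [0, 0, 0], 1], [[0, 0, 0], [0, 0, 0], 1]])

```text
t: 15.8
tcp_pos: [0.5324, -0.2416, 0.3003]
eef_rot: [-3.141, 0.0, 2.003]
contact_force: [0.0, -0.7, -2.2]
grip_width: 0.0241
grasp_force: 98.1
```

```bash
python3 - <<'E'
from h import *
s=sense();print(s['t'],s['tcp_pos'],s['eef_rot'],s['contact_force'])
im=optics.camera("wrist");sc=optics.camera("scene");t=optics.camera("top")
cv2.imwrite("pics/w3.png",im[:,:,::-1]);cv2.imwrite("pics/s3.png",sc[:,:,::-1])
a=cv2.resize(im[120:270,180:380],None,fx=2,fy=2);b=cv2.resize(sc[130:280,120:320],None,fx=2,fy=2)
c=cv2.resize(t[220:320,240:340],(400,300) if 0 else (300,300),interpolation=cv2.INTER_CUBIC)
m=np.zeros((600,800,3),np.uint8);m[:300,:400]=a;m[:300,400:]=b;m[300:,:300]=c;cv2.imwrite("pics/m4.png",m[:,:,::-1])
E
```

```text
15.8 [ 0.53239005 -0.24155942  0.30028583] [-3.14146285e+00  5.02258688e-05  2.00294092e+00] [ 0.03153304 -0.73204579 -2.19521621]
```

View pics/m4.png

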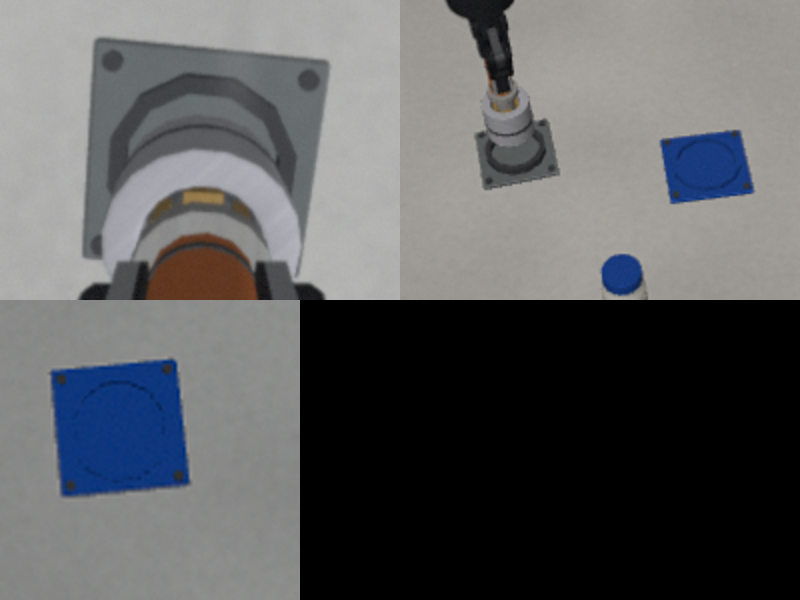

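The holder hangs on the tool, clear of the nest. In the top view the tray centre is at about (279.6,262.2), and in the scene view at (273,213).

```bash
python3 - <<'E'
from h import *
a=np.array([[257,243.3],[298.7,239.7],[303,281.7],[260.7,285.3]])-.33
b=np.array([[250,200.5],[290,195.5],[296.5,225.5],[255.5,231]])-.25
print(p2w("top",a,.006).mean(0),p2w("scene",b,.006).mean(0))
E
```

```text
[ 0.53673272 -0.00788156  0.006     ] [ 0.53708962 -0.00584531  0.006     ]
```

>>> jog_arm(targets=[[[0, 0.004, 0], [0, 0, 0], 1], [[0, 0.008, 0], [0, 0, 0], 1], [[0, 0.012, 0], [0, 0, 0], 1], [[0, 0.014, 0], [0, 0, 0], 1], [[0, 0.014, 0], [0, 0, 0], 1], [[0, 0.014, 0], [0, 0, 0], 1], [[0, 0.014, 0], [0, 0, 0], 1], [[0, 0.014, 0], [0, 0, 0], 1], [[0.001, 0.014, 0], [0, 0, 0], 1], [[0.001, 0.014, 0], [0, 0, 0], 1], [[0.001, 0.014, 0], [0, 0, 0], 1], [[0.001, 0.014, 0], [0, 0, 0], 1], [[0, 0.014, 0], [0, 0, 0], 1], [[0, 0.014, 0], [0, 0, 0], 1], [[0, 0.014, 0], [0, 0, 0], 1], [[0, 0.014, 0], [0, 0, 0], 1], [[0, 0.01, 0], [0, 0, 0], 1], [[0, 0.006, 0], [0, 0, 0], 1], [[0, 0.003, 0], [0, 0, 0], 1], [[0, 0, 0], [0, 0, 0], 1]])

```text
t: 18.45
tcp_pos: [0.5364, -0.0165, 0.3003]
eef_rot: [-3.141, 0.0, 2.003]
contact_force: [0.8, -0.9, -3.1]
grip_width: 0.0239
grasp_force: 98.2
```

```bash
python3 - <<'E'
from h import *
s=sense();print(s['t'],s['tcp_pos'],s['eef_rot'],s['contact_force'])
im=optics.camera("wrist");sc=optics.camera("scene")
tc=s['tcp_pos'];im=im.copy()
a=np.linspace(0,2*np.pi,80);C=np.c_[np.cos(a),np.sin(a),0*a]
def big(x,f,o):return cv2.resize(x,None,fx=f,fy=f,interpolation=cv2.INTER_CUBIC)
A=big(im[60:260,180:380],2.5,0);B=big(sc[150:250,220:320],3,0)
o=np.array([.537,-.006,.014])
for r,col in((.0345,(255,0,0)),):
    p=((w2p("wrist",o+C*r,s)-[180,60]+.5)*2.5).astype(np.int32);cv2.polylines(A,[p],True,col,1,cv2.LINE_AA)
m=np.zeros((500,800,3),np.uint8);m[:,:500]=A;m[:300,500:]=B;cv2.imwrite("pics/m5.png",m[:,:,::-1])
E
```

```text
18.45 [ 0.53640817 -0.01654585  0.30026844] [-3.14141915e+00  7.08875497e-05  2.00299197e+00] [ 0.80931824 -0.93464845 -3.09767884]
```

View pics/m5.png

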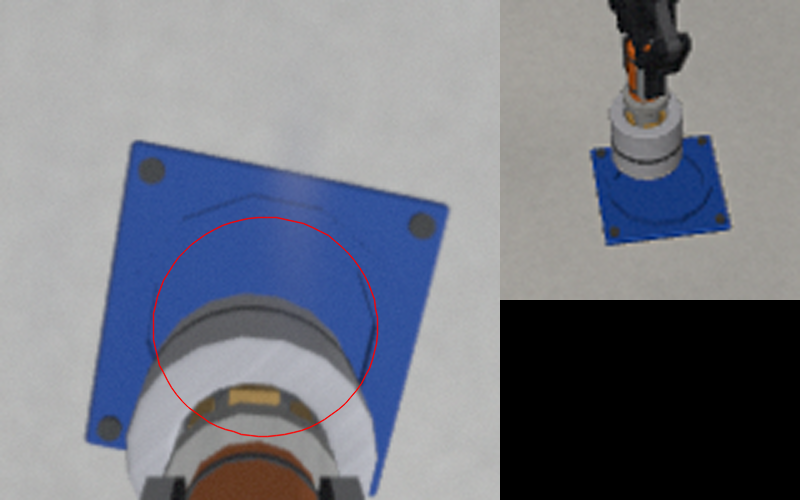

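```bash
python3 - <<'E'
from h import *
s=sense()
q=np.array([[135,142],[448,206],[88,440]])/2.5-.4+[180,60]
p=p2w("wrist",q,.006,s);print(p,np.linalg.norm(p[1]-p[0]),np.linalg.norm(p[2]-p[0]),(p[1]+p[2])/2)
E
```

```text
[[ 0.47792001  0.02845828  0.006     ]
 [ 0.57230104  0.05113092  0.006     ]
 [ 0.50051637 -0.06586773  0.006     ]] 0.09706610323499619 0.09699480384384024 [ 0.53640871 -0.00736841  0.006     ]
```

>>> jog_arm(targets=[[[-0.0005, 0.004, 0], [0, 0, 0], 1], [[-0.0005, 0.004, 0], [0, 0, 0], 1], [[0, 0.0015, 0], [0, 0, 0], 1], [[0, 0, -0.002], [0, 0, 0], 1], [[0, 0, -0.004], [0, 0, 0], 1], [[0, 0, -0.004], [0, 0, 0], 1], [[0, 0, -0.004], [0, 0, 0], 1], [[0, 0, -0.004], [0, 0, 0], 1], [[0, 0, -0.004], [0, 0, 0], 1], [[0, 0, -0.004], [0, 0, 0], 1], [[0, 0, -0.004], [0, 0, 0], 1], [[0, 0, -0.003], [0, 0, 0], 1], [[0, 0, -0.002], [0, 0, 0], 1], [[0, 0, -0.001], [0, 0, 0], 1], [[0, 0, -0.001], [0, 0, 0], 1], [[0, 0, 0], [0, 0, 0], 1]])

```text
t: 20.55
tcp_pos: [0.5354, -0.007, 0.2633]
eef_rot: [-3.141, 0.0, 2.003]
contact_force: [-0.2, 0.6, -3.0]
grip_width: 0.0238
grasp_force: 98.2
```

>>> jog_arm(targets=[[[0, 0, -0.001], [0, 0, 0], 1], [[0, 0, -0.0005], [0, 0, 0], 1], [[0, 0, -0.0005], [0, 0, 0], 1], [[0, 0, 0], [0, 0, 0], 1]])

```text
t: 21.05
tcp_pos: [0.5354, -0.0071, 0.2612]
eef_rot: [-3.141, 0.0, 2.003]
contact_force: [-0.3, 0.3, -2.9]
grip_width: 0.024
grasp_force: 98.2
```

>>> jog_arm(targets=[[[0, 0, -0.0005], [0, 0, 0], 1], [[0, 0, -0.0005], [0, 0, 0], 1], [[0, 0, 0], [0, 0, 0], 1]])

```text
t: 21.42
tcp_pos: [0.5354, -0.0071, 0.2607]
eef_rot: [3.141, 0.0, 2.003]
contact_force: [-1.3, -0.5, 3.3]
grip_width: 0.0244
grasp_force: 98.3
```

The holder is down on the tray. Releasing and retreating upward.

>>> jog_arm(targets=[[[0, 0, 0], [0, 0, 0], 1], [[0, 0, 0], [0, 0, 0], 1], [[0, 0, 0], [0, 0, 0], -0.2], [[0, 0, 0], [0, 0, 0], -0.6], [[0, 0, 0], [0, 0, 0], -1], [[0, 0, 0], [0, 0, 0], -1], [[0, 0, 0], [0, 0, 0], -1], [[0, 0, 0], [0, 0, 0], -1], [[0, 0, 0.01], [0, 0, 0], -1], [[0, 0, 0.02], [0, 0, 0], -1], [[0, 0, 0.02], [0, 0, 0], -1], [[0, 0, 0.03], [0, 0, 0], -1], [[0, 0, 0.03], [0, 0, 0], -1], [[-0.02, 0, 0.03], [0, 0, 0], -1], [[-0.04, 0, 0.01], [0, 0, 0], -1], [[-0.04, 0, 0], [0, 0, 0], -1], [[-0.04, 0, 0], [0, 0, 0], -1], [[0, 0, 0], [0, 0, 0], -1], [[0, 0, 0], [0, 0, 0], -1]], force=20)

```text
t: 23.8
tcp_pos: [0.3959, -0.0071, 0.4111]
eef_rot: [3.14, 0.001, 2.003]
contact_force: [0.3, -0.0, 0.6]
grip_width: 0.0855
grasp_force: 0.0
```

```bash
python3 - <<'E'
from h import *
s=sense();print(s['t'],s['tcp_pos'],s['contact_force'],s['grip_width'])
t=optics.camera("top");sc=optics.camera("scene")
f=lambda x:cv2.resize(x,(400,400),interpolation=cv2.INTER_CUBIC)
cv2.imwrite("pics/m6.png",np.hstack([f(t[215:295,240:320]),f(sc[155:235,235:315])])[:,:,::-1])
E
```

```text
23.8 [ 0.39585815 -0.00705253  0.41108236] [ 0.26986162 -0.04600006  0.59748924] 0.08551372312532739
```

View pics/m6.png

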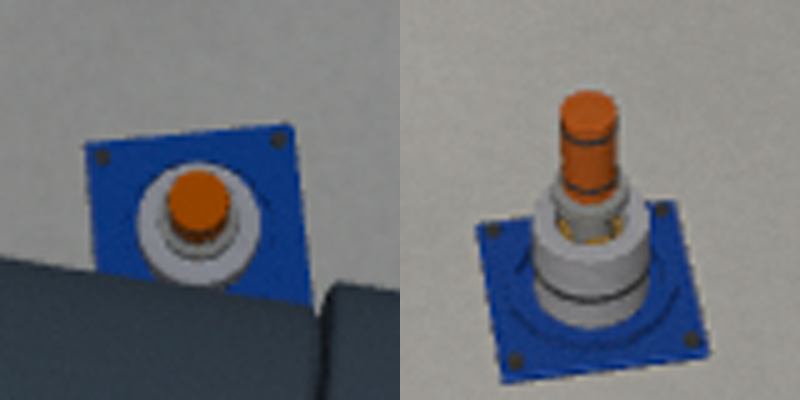

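The tool and holder stand upright inside the tray ring and the gripper is clear. Handing in.

```bash
python3 -c "
from plant import bot
print(bot.sign_off())"
```

```text
the job is handed in; nothing more can be done
None
```

The job is handed in: the tool was seated with a wrist push of about 20 N, then tool and holder were lifted by the orange handle and left standing upright inside the blue tray's ring; the hand-in gave no verdict.

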